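# Return a left- or right-hand sheath former through its sprung flap

## Robot

A 6-joint arm with a two-finger parallel gripper is mounted at the origin on the work surface. World frame = base frame: x ahead of the robot, y to its left, z up, the work surface at z = 0. Lengths are in m, angles in degrees, forces in N, time in s.
With the tool pointing down it reaches from about 0.3 to 0.85 m from the base axis. Payload 4.2 kg.
Tool frame: the origin (TCP) lies at the very end of the fingers, on their centre line; the grasp point (between the pads) lies 19 mm behind it; z points along the fingers, y is the line along which they close (so a half turn about z gives the same grasp; the last joint's range is limited). The gripper opens to 91 mm and grips with 3 to 60 N. Pads are 32 mm wide; open, the fingers measure 118 mm over their backs; the gripper's body (76 mm by 178 mm) begins 60 mm behind the grasp point.
Start: joints at [-77.578, 18.312, 89.639, -0, 72.044, -1.146], TCP at [0.135, -0.559, 0.214] pointing down, gripper open.
Joint ranges: [-177.97, 177.97], [-48.28, 115.42], [12.27, 149.76], [-77.06, 257.06], [2.81, 150.46], [-146.56, 146.56]. Speed limits (degrees/s): [147.25, 147.25, 180, 180, 180, 180].

## Interface

Orientations are given as [roll, pitch, yaw] about the fixed x, y, z axes, in that order (R = Rz(yaw) Ry(pitch) Rx(roll)).
In Python, from cell import r gives the robot as it stands.
- The arm moves only by the tool step_arm, never from a script. Its argument "motion" is a list of rows, each a list of 2 entries, a list of its own where there are three numbers: the shift along the tool's x, y, z in cm, then the turn, a rotation vector about the tool's x, y, z in rad. In form: [[[tx, ty, tz], [wx, wy, wz]], ...]. A call has 1 to 20 rows; each row shifts and turns the commanded pose from where the row before left it, along the tool's axes as they then stand; what a row does not reach is not made up. A row lasts 1/10 s, in which the tool goes at most 50 mm and 8.59 degrees, less where a joint would pass 70% of its speed; a pose out of reach is approached as far as the arm can. A call is refused whole if a number of a shift passes 5 or a number of a turn 0.15, either way. A call with a gripper value outside its range is refused whole. "jaw" is the closure, from 0 (fully open) to 1 (shut), set as the call begins (left out, the last holds). The fingers move at their own pace and stop on an object; the grip force is fixed at half the most. Time passes only in rows, so rows that do not move let the fingers close. It gives the time, the measured TCP pose, the force, the opening and the grip force at its end, in the units of the state.
- r.observe(): the state, without advancing time (a new reading comes with each control period).
- r.capture(name): name is "scene" or "top" or "wrist"; returns the picture (400x640x3 uint8, blue, green, red); there is no depth.
- r.camera_info(name): a dict with "vfov" (degrees; the focal length in pixels is half the picture's height over the tangent of half this angle, whatever the lens; pixels are square), "cx", "cy" (the principal point, pixels), "eye" and "rotation" of the camera in the world; the wrist camera has in their place "tool_from_camera" (4x4, takes a point from camera to tool coordinates, whose origin is the TCP and whose axes are the flange's). Camera axes: x right, y down, z forward; pixel columns grow to the right and rows downward; lengths in m; the calibration is good to about 2 mm. A picture is of the moment at which its call begins: read the wrist's pose just before it. camera_info takes no time and is no camera call.
- r.job_done(): hands the job in; it is judged then, once.
The state is a dict: "time": time; "q": joint angles; "qvel": joint speeds; "effort": joint torques, N m; "eef_pos": TCP position; "tool_rot": TCP orientation; "force": force on the tool from outside, world axes, zero at the start; "torque": the same for the moment, N m; "width": opening from 0.0 (shut) to 1.0 (fully open); "grasp_force": force on a finger pad.
Only numpy, scipy, OpenCV 4.12 (cv2) and the standard library are available. Lean on these libraries where they do the work, as an engineer would, in place of code of your own. Each camera call takes 0.05 s, during which the arm holds its last target. There are 200 camera calls.

## Task

Of the two mirror-image wooden formers, put away the one lying on the green cutting mat, in the cabinet bay for its hand (lug on the left when the round nose points away from you: left bay; lug on the right: right bay). First lay it flat on the cabinet's sill in front of that bay's flap, nose towards the flap and the flap still shut, and let go; then take it again near its square rear end, push it nose first through the sprung flap, and finish pushing until it has dropped right inside and the flap has snapped shut behind it. Leave the former in the metal tray where it is, and do not disturb the other things on the bench.

Things in the scene. Friction and masses are not known exactly. Their poses are not given: they have to be found in the camera images.
- former_l: Left-hand light wood former, 140 mm long, 24 thick, lying flat. Bar 38 mm wide: square rear end at x=-70, round nose at x=+70; one round-ended lug on its left (seen from rear to nose), x +10 to +45, reaching y=+43; other side straight at y=-19. Mirror image of the other former. About 0.13 kg. Origin: middle of the bar, on the underside; x to the nose, z up
- former_r: Right-hand light wood former, 140 mm long, 24 thick, lying flat. Bar 38 mm wide: square rear end at x=-70, round nose at x=+70; one round-ended lug on its right (seen from rear to nose), x +10 to +45, reaching y=-43; other side straight at y=+19. Mirror image of the other former. About 0.13 kg. Origin: middle of the bar, on the underside; x to the nose, z up
- former_l_nose (a point): tip of the left-hand former's round nose, on its underside (x=+70 mm)
- former_r_nose (a point): the same point of the right-hand former
- cabinet: fixed plywood returns cabinet, 360 deep, 250 mm wide. Origin on the table under the middle of the sill's inner edge; x into the cabinet, away from the robot. Flat sill, no fences: x -150 to 0, top z=55 mm. Behind it two bays centred at y=+60 and -60, 110 wide, floor z=18, inner back wall x=200, clear roof x>37, top z=115 mm
- left_flap_edge (a point): middle of the left flap's lower edge; shut it meets the sill's edge. Each flap is an aluminium plate 104 wide, 57 mm tall that slopes from the sill's edge (cabinet x=0, z=56) up and back to its hinge (x=30, z=105; hinge rod above, top z=115). 10 mm cheeks beside the flaps follow the same slope
- right_flap_edge (a point): the same point of the right flap
- left_sill (a point): point on the sill's top surface (z=55 mm) at the middle of the left (+y as the robot looks) bay's opening, on the sill's inner edge; axes as cabinet. x<0: over the sill. x>0: inside, floor 37 mm lower: a former pushed half way in tips nose down, its rear end lifting 10 to 20 mm; it must be pushed on until the rear end passes x=0 by about 10 mm and drops
- right_sill (a point): point on the sill's top surface (z=55 mm) at the middle of the right (-y as the robot looks) bay's opening, on the sill's inner edge; axes as cabinet. x<0: over the sill. x>0: inside, floor 37 mm lower: a former pushed half way in tips nose down, its rear end lifting 10 to 20 mm; it must be pushed on until the rear end passes x=0 by about 10 mm and drops
- left_flap (a joint): angle of the left flap, rad: 0 shut, up to 1.9, growing as its lower edge swings inward and up. A spring shuts it: about 0.03 N m when shut, 0.12 N m fully open (1 to 4 N on the pushed former)
- right_flap (a joint): angle of the right flap, rad: 0 shut, up to 1.9, growing as its lower edge swings inward and up. A spring shuts it: about 0.03 N m when shut, 0.12 N m fully open (1 to 4 N on the pushed former)
- mat: green cutting mat, 230 x 200 x 4 mm, fixed on the table; one former lies on it (underside at z=4 mm). Origin: middle of its underside
- tray_in (a point): middle of the inner floor (z=4 mm) of a fixed shallow aluminium tray, 232 x 192 mm, rim 22 mm high; the other former lies in it. Mat and tray lie on either side of the cabinet's sill and may change sides
- glue_jar: amber glass jar with dark lid, 60 mm across, 85 mm tall, standing; loose bystander. Origin under its centre
- mallet: wooden mallet, 240 mm long, lying beyond one side of the mat or tray; loose bystander
- thread_spool: pale thread spool, 48 mm across, 58 mm tall, standing; loose bystander
- watch_case: brown leather-covered case, 90 x 160 x 60 mm; loose bystander
- steel_rule: flat steel rule, 30 x 200 x 4 mm, lying between the robot and the sill; loose bystander
- press_block: stone block, 100 x 70 x 40 mm; loose bystander
- edge_brush: wooden-handled brush, 170 mm long, lying on the table; loose bystander
Things that resemble listed ones, but are neither listed nor needed, are in the scene too. Leave any blue look-alike of the former_r alone.

How it is judged (in metres and radians):
On the way, in this order (a step that is already met when the one before it is completed fails the run):
1. the mat's former lies on the sill before its own shut flap, let go, nose to the flap within 20 degrees and 40 mm of the bay's middle; the other is in the tray (((x of former_l in the frame of left_sill between -0.145 and -0.055 m and y of former_l in the frame of left_sill between -0.04 and 0.04 m and z of former_l in the frame of left_sill between -0.008 and 0.008 m and angle between former_l's own z axis and vertical below 0.12 rad and angle between the x axis of former_l and the x axis of cabinet, either way round below 0.35 rad and x of former_l_nose in the frame of left_sill above -0.08 m and contact force between former_l and the fingers below 0.05 N and value of joint left_flap below 0.12 rad and linear speed of former_l below 0.03 m/s and horizontal distance between former_r and tray_in below 0.055 m and angle between former_r's own z axis and vertical below 0.2 rad) or (x of former_r in the frame of right_sill between -0.145 and -0.055 m and y of former_r in the frame of right_sill between -0.04 and 0.04 m and z of former_r in the frame of right_sill between -0.008 and 0.008 m and angle between former_r's own z axis and vertical below 0.12 rad and angle between the x axis of former_r and the x axis of cabinet, either way round below 0.35 rad and x of former_r_nose in the frame of right_sill above -0.08 m and contact force between former_r and the fingers below 0.05 N and value of joint right_flap below 0.12 rad and linear speed of former_r below 0.03 m/s and horizontal distance between former_l and tray_in below 0.055 m and angle between former_l's own z axis and vertical below 0.2 rad))), for 0.2 s.
2. gripped in its rear half, it is pushed nose first through the flap, its nose at least 30 mm inside (((x of the grasp point in the frame of former_l between -0.075 and -0.015 m and contact force between former_l and the fingers above 1 N and value of joint left_flap above 0.5 rad and x of former_l_nose in the frame of left_sill above 0.03 m and horizontal distance between former_r and tray_in below 0.055 m and angle between former_r's own z axis and vertical below 0.2 rad) or (x of the grasp point in the frame of former_r between -0.075 and -0.015 m and contact force between former_r and the fingers above 1 N and value of joint right_flap above 0.5 rad and x of former_r_nose in the frame of right_sill above 0.03 m and horizontal distance between former_l and tray_in below 0.055 m and angle between former_l's own z axis and vertical below 0.2 rad))), for 0.05 s.
At the end, for the whole second after the job is handed in: The former from the mat lies at rest on the floor of the bay for its own hand (origin 20 to 200 mm past the sill's edge more than 20 mm below the sill's top, flat within 0.15 rad), both flaps are shut (under 0.08 rad), and the other former lies flat in the tray, within 55 mm of its middle (((x of former_l in the frame of left_sill between 0.02 and 0.2 m and y of former_l in the frame of left_sill between -0.06 and 0.06 m and z of former_l in the frame of left_sill below -0.02 m and angle between former_l's own z axis and vertical below 0.15 rad and linear speed of each of former_l, former_r below 0.03 m/s and value of joint each of left_flap, right_flap below 0.08 rad and horizontal distance between former_r and tray_in below 0.055 m and angle between former_r's own z axis and vertical below 0.2 rad) or (x of former_r in the frame of right_sill between 0.02 and 0.2 m and y of former_r in the frame of right_sill between -0.06 and 0.06 m and z of former_r in the frame of right_sill below -0.02 m and angle between former_r's own z axis and vertical below 0.15 rad and linear speed of each of former_r, former_l below 0.03 m/s and value of joint each of left_flap, right_flap below 0.08 rad and horizontal distance between former_l and tray_in below 0.055 m and angle between former_l's own z axis and vertical below 0.2 rad))); the robot touches nothing.
It fails at once if the former in the tray is taken or pushed out of its place (horizontal distance between each of former_l, former_r and tray_in above 0.06 m).
It fails at once if a bystander (jar, mallet, spool, case, rule, block or brush) is shoved more than 40 mm (distance of any of glue_jar, mallet, thread_spool, watch_case, steel_rule, press_block, edge_brush from where it was at the start of the episode above 0.04 m).
It also fails if it takes over 50 s, if anything falls off the work surface, if the arm or the gripper's body presses on something with over 40 N, if the wrist force passes 120 N, or if a joint passes its speed limit or range.

## Working session

There is one attempt and no reset: what is moved stays moved. The work goes in short steps, Python scripts to look and compute and a tool call to move; the robot and the scene stay as the last step left them, time stands still between calls to the robot, and variables do not carry over. Pictures are saved under pics/ and viewed, at most 10 in all, crops included, and the job is handed in when it is done.

Besides the shell and the picture viewer there is one more tool, called as name(argument=value, ...), one argument or row to a line, values as JSON. step_arm: Moves the arm, as the interface text tells. Its arguments: {"type":"object","properties":{"motion":{"type":"array","items":{"type":"array"}},"jaw":{"type":"number"}},"required":["motion"]}

```bash
mkdir -p pics; ls; python3 - <<'E'
from cell import r
import cv2
for n in ["top","scene"]:
    cv2.imwrite(f"pics/{n}0.png",r.capture(n)); i=r.camera_info(n); print(n,i)
print(r.observe()); print(r.camera_info("wrist"))
E
```

```text
pics
top {'vfov': 45.93874942432693, 'cx': 312.42649844397965, 'cy': 198.71482160092225, 'eye': array([0.37188682, 0.06856759, 1.55625739]), 'rotation': array([-176.36273105,   -0.38307261,  -90.97689615])}
scene {'vfov': 57.1924073369373, 'cx': 327.4306363490215, 'cy': 197.7182002586214, 'eye': array([1.14197069, 0.23578091, 0.97491484]), 'rotation': array([-141.66842832,    0.60207507,  102.47664728])}
{'time': 0.1, 'q': array([-7.75787028e+01,  1.83482997e+01,  8.97000492e+01, -1.30917111e-03,
        7.20429214e+01, -1.14720316e+00]), 'qvel': array([ 0.15063348, -0.04982569, -0.17704998, -0.01540698, -0.01606168,
        0.02139913]), 'effort': array([-1.85481695e-04, -4.13332736e+01, -2.32509005e+01,  7.28275348e-02,
        4.21406084e-02, -5.75559807e-05]), 'eef_pos': array([ 0.13478346, -0.55851567,  0.21319683]), 'tool_rot': array([-1.79908723e+02, -5.82831118e-04,  1.35689045e+01]), 'force': array([0.56367535, 0.83570765, 0.87155912]), 'torque': array([ 0.01435783, -0.03802066,  0.03553913]), 'grasp_force': 0.0, 'width': 0.9977592869798984}
{'vfov': 61.39193745764107, 'cx': 315.50392985368507, 'cy': 194.06016506249819, 'tool_from_camera': array([[ 7.31824874e-04, -9.60852326e-01, -2.77060051e-01,
         7.80789665e-02],
       [ 9.99998381e-01,  1.15861343e-03, -1.37671498e-03,
        -8.16227539e-04],
       [ 1.64382529e-03, -2.77058595e-01,  9.60851619e-01,
        -1.69877924e-01],
       [ 0.00000000e+00,  0.00000000e+00,  0.00000000e+00,
         1.00000000e+00]])}
```

View pics/top0.png

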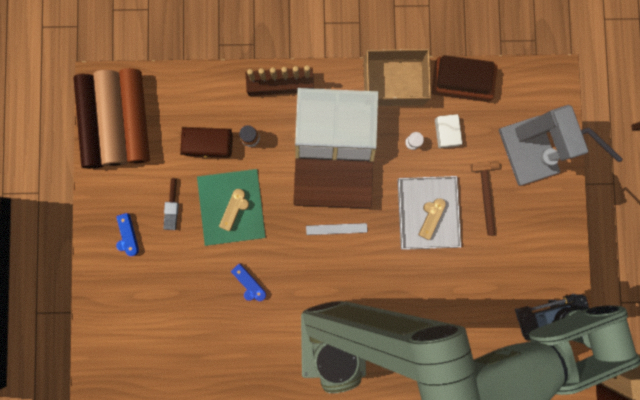

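View pics/scene0.png

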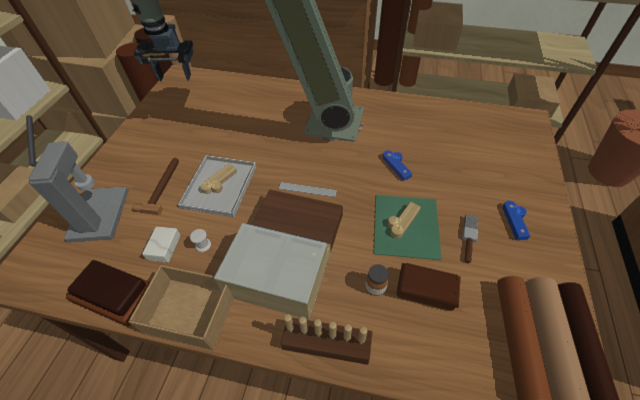

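Top view: the mat's wooden former is at about (234,210), nose up-right and apparently with the lug on its right. The tray's former is at (433,218). Two blue look-alikes are at (127,234) and (249,282) and get left alone. The cabinet sill is at (333,183), jar (249,136), rule (337,229). Next I'll enlarge to confirm the hand, and measure.

```bash
cat > h.py <<'E'
from cell import r
import cv2, numpy as np
from scipy.spatial.transform import Rotation as R
def cam(n,obs=None):
    i=r.camera_info(n); f=200/np.tan(np.radians(i["vfov"]/2))
    if n=="wrist":
        T=np.eye(4); T[:3,:3]=R.from_euler("xyz",obs["tool_rot"],degrees=True).as_matrix(); T[:3,3]=obs["eef_pos"]
        T=T@i["tool_from_camera"]; return f,i["cx"],i["cy"],T[:3,3],T[:3,:3]
    return f,i["cx"],i["cy"],i["eye"],R.from_euler("xyz",i["rotation"],degrees=True).as_matrix()
def cast(c,uv,z):
    f,cx,cy,e,M=c; uv=np.atleast_2d(uv).astype(float)
    d=np.c_[(uv[:,0]-cx)/f,(uv[:,1]-cy)/f,np.ones(len(uv))]@M.T
    return e+d*((z-e[2])/d[:,2])[:,None]
def proj(c,p):
    f,cx,cy,e,M=c; q=(np.atleast_2d(p)-e)@M; return q[:,:2]/q[:,2:]*f+[cx,cy]
def biggest(m):
    return max(cv2.findContours(m.astype(np.uint8),cv2.RETR_EXTERNAL,cv2.CHAIN_APPROX_NONE)[0],key=cv2.contourArea)
E
python3 - <<'E'
from h import *
im=cv2.imread("pics/top0.png"); c=cam("top")
a=cv2.resize(im[165:255,190:280],(400,400),interpolation=3); b=cv2.resize(im[80:215,285:390],(400,400*135//105),interpolation=3)
s=cv2.imread("pics/scene0.png"); d=cv2.resize(s[190:260,360:450],(400,311),interpolation=3)
o=np.zeros((514,800,3),np.uint8);o[:a.shape[0],:400]=a;o[:514,400:]=b[:514];cv2.imwrite("pics/crop1.png",o)
hsv=cv2.cvtColor(im,cv2.COLOR_BGR2HSV)
m=(hsv[...,0]>12)&(hsv[...,0]<28)&(hsv[...,2]>150)&(hsv[...,1]>60)
for nm,(x0,x1,y0,y1) in dict(mat=(200,265,170,245),tray=(400,460,180,246)).items():
    mm=np.zeros_like(m);mm[y0:y1,x0:x1]=m[y0:y1,x0:x1]
    k=biggest(mm); p=cast(c,k[:,0],.028)[:,:2].astype(np.float32); print(nm,cv2.contourArea(k),cv2.minAreaRect(p),p.mean(0))
for t,uv,z in [("sill corners nearL,nearR,farR,farL",[(295,206),(372,208),(374,161),(297,157)],.055),("roof",[(298,88),(378,92),(377,150),(295,146)],.115)]:
    print(t,cast(c,uv,z).round(3).tolist())
k=biggest((hsv[...,0]>60)&(hsv[...,0]<90)&(hsv[...,1]>100)); print("mat",cv2.minAreaRect(cast(c,k[:,0],.004)[:,:2].astype(np.float32)))
E
```

```text
mat 479.0 ((0.43589359521865845, 0.3081092834472656), (0.05888749659061432, 0.13649097084999084), 66.43222045898438) [0.4391064  0.31436104]
tray 541.0 ((0.40517458319664, -0.32066863775253296), (0.06387100368738174, 0.13886848092079163), 63.54617691040039) [ 0.40136376 -0.32753906]
sill corners nearL,nearR,farR,farL [[0.445, 0.113, 0.055], [0.434, -0.132, 0.055], [0.585, -0.143, 0.055], [0.602, 0.104, 0.055]]
roof [[0.809, 0.096, 0.115], [0.792, -0.152, 0.115], [0.611, -0.144, 0.115], [0.627, 0.108, 0.115]]
mat ((0.4489203095436096, 0.3263832628726959), (0.22029255330562592, 0.19128525257110596), 6.333962917327881)
```

View pics/crop1.png

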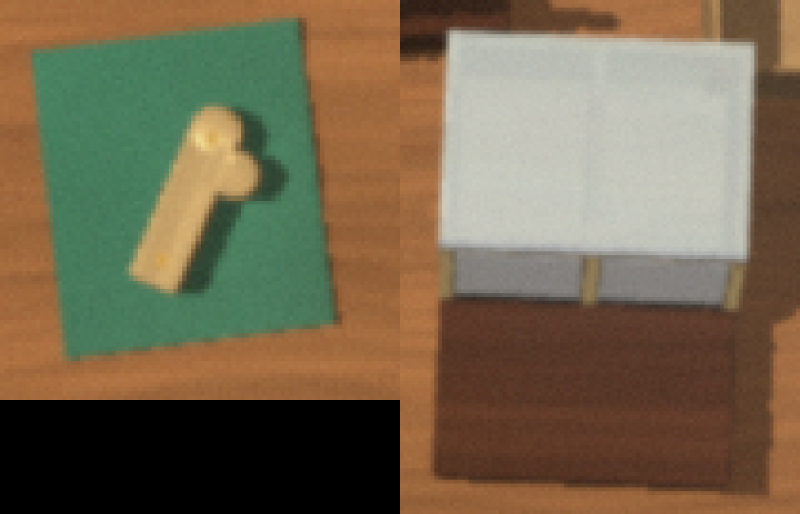

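The crop confirms it: the mat's former has its nose up and away, with the lug on its right, so it is former_r and goes to the right bay. Now I'll fit the cabinet pose and plan the approach.

```bash
cat >> h.py <<'E'
def plan(targets,start=None,step=4.,ang=.13):
    """rows (cm, rad, tool axes) from measured pose through (x,y,z,yaw) waypoints, tool down"""
    o=r.observe(); p=np.array(start[:3] if start else o["eef_pos"]); 
    M=R.from_euler("xyz",[180,0,start[3]] if start else o["tool_rot"],degrees=True); rows=[]
    for t in targets:
        G=R.from_euler("xyz",[180,0,t[3]],degrees=True); w=(M.inv()*G).as_rotvec(); d=np.array(t[:3])-p
        st=t[4] if len(t)>4 else step
        n=max(1,int(np.ceil(max(np.linalg.norm(d)*100/st,np.abs(w).max()/ang))))
        for i in range(n):
            v=M.inv().apply(np.array(t[:3])-p)*100/(n-i); w=(M.inv()*G).as_rotvec()/(n-i)
            v=np.round(v,2);w=np.round(w,3); rows.append([v.tolist(),w.tolist()])
            p=p+M.apply(v)/100; M=M*R.from_rotvec(w)
    print(len(rows)); 
    for i in range(0,len(rows),20): print(str(rows[i:i+20]).replace(" ","").replace("-0.0,","0,").replace("-0.0]","0]").replace("0.0,","0,").replace("0.0]","0]"))
E
python3 - <<'E'
from h import *
c=cam("top")
uv=np.array([(293.7,205.2),(371.1,208.6),(295.8,158.2),(373.7,161.1),(297.3,87.9),(378.2,91)])
z=[.055,.055,.056,.056,.115,.115]
W=np.array([cast(c,u,h)[0,:2] for u,h in zip(uv,z)])
L=np.array([(-.15,.125),(-.15,-.125),(0,.125),(0,-.125),(.21,.125),(.21,-.125)])
A=W-W.mean(0);B=L-L.mean(0); th=np.arctan2((B[:,0]*A[:,1]-B[:,1]*A[:,0]).sum(),(A*B).sum())
Q=np.array([[np.cos(th),-np.sin(th)],[np.sin(th),np.cos(th)]]); t=W.mean(0)-Q@L.mean(0)
print("cab",np.degrees(th),t,((W-(L@Q.T+t))*1000).round(1).tolist())
plan([(.42,-.32,.22,60),(.46,0,.22,120),(.44,.319,.20,156.4)])
E
```

```text
cab -3.242142063950075 [ 0.59116841 -0.01561706] [[-1.0, -0.8], [-1.9, 2.4], [-0.3, -1.2], [0.5, -1.1], [1.1, 1.2], [1.6, -0.5]]
28
[[[3.33,-1.65,-0.07],[0,0,-0.081]],[[3.45,-1.37,-0.06],[0,0,-0.081]],[[3.56,-1.09,-0.07],[0,0,-0.081]],[[3.63,-0.8,-0.06],[0,0,-0.081]],[[3.68,-0.5,-0.07],[0,0,-0.081]],[[3.71,-0.2,-0.06],[0,0,-0.081]],[[3.72,0.1,-0.07],[0,0,-0.081]],[[3.7,0.4,-0.06],[0,0,-0.081]],[[3.66,0.69,-0.07],[-0.001,-0.001,-0.081]],[[3.58,0.99,-0.07],[0,0,-0.081]],[[3.3,-1.39,0],[0,0,-0.116]],[[3.44,-1.0,0],[0,0,-0.116]],[[3.53,-0.6,0],[0,0,-0.117]],[[3.58,-0.18,0],[0,0,-0.116]],[[3.58,0.23,0],[0,0,-0.117]],[[3.53,0.65,0],[0,0,-0.116]],[[3.42,1.05,0],[0,0,-0.117]],[[3.28,1.45,0],[0,0,-0.116]],[[3.09,1.81,0.01],[0,0,-0.117]],[[3.18,1.58,0.22],[0,0,-0.071]]]
[[[3.06,1.8,0.22],[0,0,-0.07]],[[2.93,2.01,0.22],[0,0,-0.071]],[[2.78,2.22,0.22],[0,0,-0.07]],[[2.61,2.4,0.22],[0,0,-0.071]],[[2.44,2.58,0.23],[0,0,-0.07]],[[2.25,2.75,0.22],[0,0,-0.071]],[[2.05,2.9,0.23],[0,0,-0.07]],[[1.83,3.04,0.22],[0,0,-0.071]]]
```

step_arm(
  motion=[
    [[3.33, -1.65, -0.07], [0, 0, -0.081]],
    [[3.45, -1.37, -0.06], [0, 0, -0.081]],
    [[3.56, -1.09, -0.07], [0, 0, -0.081]],
    [[3.63, -0.8, -0.06], [0, 0, -0.081]],
    [[3.68, -0.5, -0.07], [0, 0, -0.081]],
    [[3.71, -0.2, -0.06], [0, 0, -0.081]],
    [[3.72, 0.1, -0.07], [0, 0, -0.081]],
    [[3.7, 0.4, -0.06], [0, 0, -0.081]],
    [[3.66, 0.69, -0.07], [0, 0, -0.081]],
    [[3.58, 0.99, -0.07], [0, 0, -0.081]],
    [[3.3, -1.39, 0], [0, 0, -0.116]],
    [[3.44, -1.0, 0], [0, 0, -0.116]],
    [[3.53, -0.6, 0], [0, 0, -0.117]],
    [[3.58, -0.18, 0], [0, 0, -0.116]],
    [[3.58, 0.23, 0], [0, 0, -0.117]],
    [[3.53, 0.65, 0], [0, 0, -0.116]],
    [[3.42, 1.05, 0], [0, 0, -0.117]],
    [[3.28, 1.45, 0], [0, 0, -0.116]],
    [[3.09, 1.81, 0.01], [0, 0, -0.117]],
    [[3.18, 1.58, 0.22], [0, 0, -0.071]],
  ],
  jaw=0,
)

```text
time: 2.1
eef_pos: [0.4583, 0.0365, 0.2181]
tool_rot: [180.0, 0.0, 124.3]
force: [0.1, 0.4, -0.7]
width: 1.004
grasp_force: 0.0
```

step_arm(
  motion=[
    [[3.06, 1.8, 0.22], [0, 0, -0.07]],
    [[2.93, 2.01, 0.22], [0, 0, -0.071]],
    [[2.78, 2.22, 0.22], [0, 0, -0.07]],
    [[2.61, 2.4, 0.22], [0, 0, -0.071]],
    [[2.44, 2.58, 0.23], [0, 0, -0.07]],
    [[2.25, 2.75, 0.22], [0, 0, -0.071]],
    [[2.05, 2.9, 0.23], [0, 0, -0.07]],
    [[1.83, 3.04, 0.22], [0, 0, -0.071]],
    [[0, 0, 0], [0, 0, 0]],
    [[0, 0, 0], [0, 0, 0]],
  ],
)

```text
time: 3.1
eef_pos: [0.4397, 0.3186, 0.1997]
tool_rot: [-179.9, -0.0, 156.5]
force: [0.1, -0.1, -0.3]
width: 0.998
grasp_force: 0.0
```

```bash
python3 - <<'E'
from h import *
o=r.observe(); im=r.capture("wrist"); cv2.imwrite("pics/w1.png",im); c=cam("wrist",o); print(o["eef_pos"],o["tool_rot"])
hsv=cv2.cvtColor(im,cv2.COLOR_BGR2HSV)
m=(hsv[...,0]>10)&(hsv[...,0]<30)&(hsv[...,2]>110)&(hsv[...,1]>50)
g=(hsv[...,0]>60)&(hsv[...,0]<90)&(hsv[...,1]>90)
mk=np.zeros(g.shape,np.uint8); cv2.drawContours(mk,[cv2.convexHull(biggest(g))],0,1,-1); mk=cv2.erode(mk,np.ones((9,9)))
k=biggest(m&(mk>0)); p=cast(c,k[:,0],.028)[:,:2].astype(np.float32)
print(cv2.contourArea(k),cv2.minAreaRect(p),cv2.boundingRect(k)); cv2.drawContours(im,[k],0,(0,0,255),1); cv2.imwrite("pics/w1c.png",im)
E
```

```text
[0.43966564 0.31862902 0.19971875] [-1.79897245e+02 -2.55976319e-02  1.56469006e+02]Traceback (most recent call last):
  File "<stdin>", line 7, in <module>
  File "h.py", line 17, in biggest
    return max(cv2.findContours(m.astype(np.uint8),cv2.RETR_EXTERNAL,cv2.CHAIN_APPROX_NONE)[0],key=cv2.contourArea)
ValueError: max() iterable argument is empty
```

View pics/w1.png

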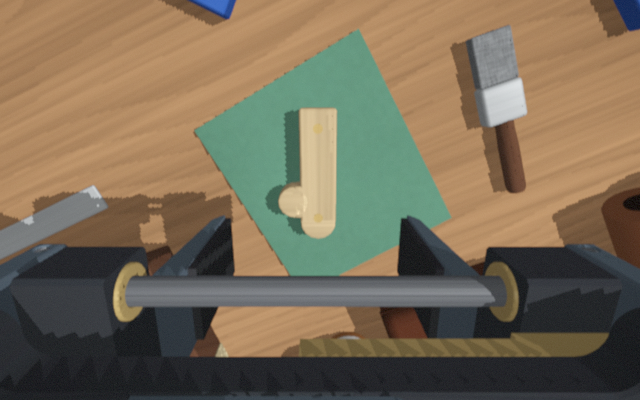

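The wrist view shows the former on the mat: rear end at (318,108), nose at (319,238), lug on the image left at (292,201), with nothing close beside it. I'll segment within that window.

```bash
python3 - <<'E'
from h import *
o=r.observe(); im=cv2.imread("pics/w1.png"); c=cam("wrist",o)
v=np.zeros(im.shape[:2],bool); v[95:250,265:350]=True
m=v&(im[...,2].astype(int)>im[...,1]+8)&(im[...,2]>110)
k=biggest(m); 
P=lambda k:cast(c,k,.028)[:,:2].astype(np.float32)
print(cv2.contourArea(k),cv2.boundingRect(k),cv2.minAreaRect(P(k[:,0])))
s=k[:,0][(k[:,0,0]>325)&(k[:,0,1]>120)&(k[:,0,1]<205)]; e=k[:,0][(k[:,0,0]<310)&(k[:,0,1]>115)&(k[:,0,1]<175)]
for q in (s,e):
    vx,vy,x,y=cv2.fitLine(P(q),2,0,.01,.01).ravel(); print(np.degrees(np.arctan2(vy,vx)),x,y)
print(P(np.array([[318,108],[319,238.]])))
E
```

```text
4984.0 (279, 108, 58, 130) ((0.4361472725868225, 0.31050968170166016), (0.05989707261323929, 0.13716329634189606), 66.44239807128906)
-22.824646 0.43520427 0.34270033
-23.213192 0.40404725 0.31691158
[[0.37786368 0.3484295 ]
 [0.5052365  0.29440472]]
```

```bash
python3 - <<'E'
from h import *
plan([(.4208,.329,.05,156.7),(.4208,.329,.006,156.7,1.5)])
plan([(.4208,.329,.15,156.7,3),(.4787,-.0573,.15,176.8,3.5),(.4787,-.0573,.08,176.8,2)],start=(.4208,.329,.006,156.7))
E
```

```text
7
[[[0.55,0.07,3.75],[0,0,-0.001]],[[0.54,0.07,3.75],[-0.001,0,-0.001]],[[0.55,0.06,3.75],[0,0,-0.002]],[[0.54,0.07,3.75],[-0.001,0,-0.001]],[[0,0,1.47],[0,0,0]],[[0,0,1.46],[0,0,0]],[[0,0,1.47],[0,0,0]]]
21
[[[0,0,-2.88],[0,0,0]],[[0,0,-2.88],[0,0,0]],[[0,0,-2.88],[0,0,0]],[[0,0,-2.88],[0,0,0]],[[0,0,-2.88],[0,0,0]],[[-1.72,-2.77,0],[0,0,-0.029]],[[-1.64,-2.81,0],[0,0,-0.029]],[[-1.55,-2.86,0],[0,0,-0.029]],[[-1.47,-2.9,0],[0,0,-0.029]],[[-1.38,-2.95,0],[0,0,-0.029]],[[-1.3,-2.98,0],[0,0,-0.029]],[[-1.21,-3.02,0],[0,0,-0.029]],[[-1.12,-3.06,0],[0,0,-0.03]],[[-1.03,-3.09,0],[0,0,-0.029]],[[-0.94,-3.12,0],[0,0,-0.03]],[[-0.85,-3.14,0],[0,0,-0.029]],[[-0.76,-3.16,0],[0,0,-0.03]],[[0,0,1.75],[0,0,0]],[[0,0,1.75],[0,0,0]],[[0,0,1.75],[0,0,0]]]
[[[0,0,1.75],[0,0,0]]]
```

step_arm(
  motion=[
    [[0.55, 0.07, 3.75], [0, 0, -0.001]],
    [[0.54, 0.07, 3.75], [0, 0, -0.001]],
    [[0.55, 0.06, 3.75], [0, 0, -0.002]],
    [[0.54, 0.07, 3.75], [0, 0, -0.001]],
    [[0, 0, 1.47], [0, 0, 0]],
    [[0, 0, 1.46], [0, 0, 0]],
    [[0, 0, 1.4], [0, 0, 0]],
    [[0, 0, 0], [0, 0, 0]],
    [[0, 0, 0], [0, 0, 0]],
  ],
)

```text
time: 4.05
eef_pos: [0.4216, 0.3288, 0.0075]
tool_rot: [-180.0, 0.0, 156.6]
force: [-0.1, 0.2, 0.6]
width: 0.998
grasp_force: 0.0
```

step_arm(
  motion=[
    [[0, 0, 0], [0, 0, 0]],
    [[0, 0, 0], [0, 0, 0]],
    [[0, 0, 0], [0, 0, 0]],
    [[0, 0, 0], [0, 0, 0]],
    [[0, 0, 0], [0, 0, 0]],
    [[0, 0, 0], [0, 0, 0]],
    [[0, 0, 0], [0, 0, 0]],
    [[0, 0, 0], [0, 0, 0]],
  ],
  jaw=1,
)

```text
time: 4.85
eef_pos: [0.4211, 0.3296, 0.0071]
tool_rot: [-180.0, -0.0, 156.7]
force: [-0.5, -0.5, 0.7]
width: 0.411
grasp_force: 30.0
```

step_arm(
  motion=[
    [[0, 0, -2.88], [0, 0, 0]],
    [[0, 0, -2.88], [0, 0, 0]],
    [[0, 0, -2.88], [0, 0, 0]],
    [[0, 0, -2.88], [0, 0, 0]],
    [[0, 0, -2.88], [0, 0, 0]],
    [[-1.72, -2.77, 0], [0, 0, -0.029]],
    [[-1.64, -2.81, 0], [0, 0, -0.029]],
    [[-1.55, -2.86, 0], [0, 0, -0.029]],
    [[-1.47, -2.9, 0], [0, 0, -0.029]],
    [[-1.38, -2.95, 0], [0, 0, -0.029]],
    [[-1.3, -2.98, 0], [0, 0, -0.029]],
    [[-1.21, -3.02, 0], [0, 0, -0.029]],
    [[-1.12, -3.06, 0], [0, 0, -0.03]],
    [[-1.03, -3.09, 0], [0, 0, -0.029]],
    [[-0.94, -3.12, 0], [0, 0, -0.03]],
    [[-0.85, -3.14, 0], [0, 0, -0.029]],
    [[-0.76, -3.16, 0], [0, 0, -0.03]],
    [[0, 0, 0], [0, 0, 0]],
    [[0, 0, 0], [0, 0, 0]],
  ],
)

```text
time: 6.75
eef_pos: [0.4786, -0.0569, 0.1507]
tool_rot: [180.0, -0.1, 176.7]
force: [-1.0, 0.8, -1.3]
width: 0.417
grasp_force: 30.0
```

```bash
python3 - <<'E'
from h import *
plan([(.4787,-.0573,.08,176.76,2.5),(.4787,-.0573,.059,176.76,.8)])
o=r.observe(); print(o["eef_pos"],o["tool_rot"],o["grasp_force"]); im=r.capture("wrist"); cv2.imwrite("pics/w2.png",im)
E
```

```text
6
[[[-0.01,-0.01,2.36],[0,0,0]],[[0,-0.02,2.36],[0,-0.001,-0.001]],[[0,-0.01,2.35],[0,0,0]],[[0,0,0.7],[0,0,0]],[[0,0,0.7],[0,0,0]],[[0,0,0.7],[0,0,0]]]
[ 0.47863831 -0.05689484  0.15071971] [ 1.79973276e+02 -6.84169710e-02  1.76683877e+02] 29.9774631857872
```

View pics/w2.png

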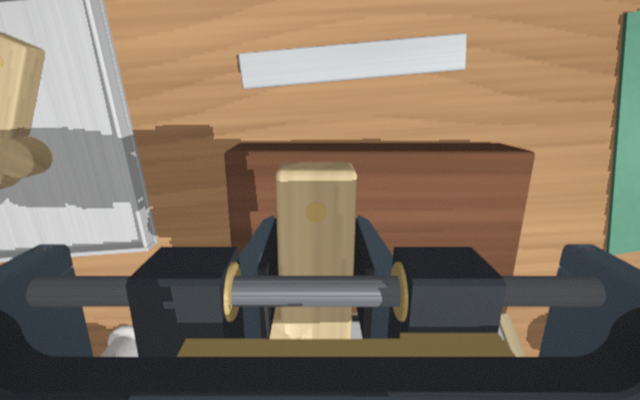

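The former is held square: its rear end is at (316,165), centred between the fingers over the sill's right half. Now I'll lower and release.

step_arm(
  motion=[
    [[0, -0.01, 2.36], [0, 0, 0]],
    [[0, -0.02, 2.36], [0, 0, 0]],
    [[0, -0.01, 2.35], [0, 0, 0]],
    [[0, 0, 0.7], [0, 0, 0]],
    [[0, 0, 0.7], [0, 0, 0]],
    [[0, 0, 0.6], [0, 0, 0]],
    [[0, 0, 0], [0, 0, 0]],
    [[0, 0, 0], [0, 0, 0]],
  ],
)

```text
time: 7.6
eef_pos: [0.4796, -0.057, 0.061]
tool_rot: [-180.0, 0.1, 176.8]
force: [0.5, 0.8, -1.9]
width: 0.415
grasp_force: 30.0
```

step_arm(
  motion=[
    [[0, 0, 0], [0, 0, 0]],
    [[0, 0, 0], [0, 0, 0]],
    [[0, 0, 0], [0, 0, 0]],
    [[0, 0, 0], [0, 0, 0]],
    [[0, 0, 0], [0, 0, 0]],
    [[0, 0, 0], [0, 0, 0]],
    [[0, 0, 0], [0, 0, 0]],
    [[0, 0, 0], [0, 0, 0]],
  ],
  jaw=0.3,
)

```text
time: 8.4
eef_pos: [0.4791, -0.057, 0.0604]
tool_rot: [-180.0, 0.0, 176.8]
force: [0.9, 0.3, -0.3]
width: 0.702
grasp_force: 0.0
```

```bash
python3 - <<'E'
from h import *
im=r.capture("top"); c=cam("top"); s=r.capture("scene")
m=np.zeros(im.shape[:2],bool); m[155:215,290:380]=True
a=cv2.resize(im[130:230,280:390],(440,400),interpolation=3); b=cv2.resize(s[180:250,230:350],(686,400))[:,:360]
cv2.imwrite("pics/c2.png",np.hstack([a,b])); print(r.observe()["eef_pos"],r.observe()["grasp_force"])
E
```

```text
[ 0.4790937  -0.05700573  0.06042896] 0.0
```

View pics/c2.png

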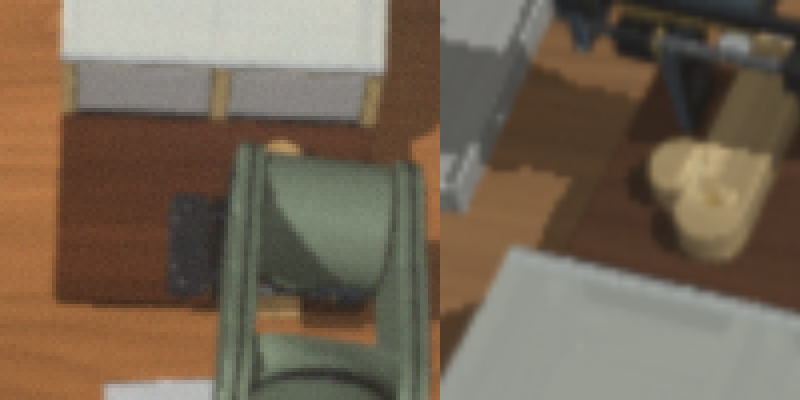

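The former lies on the sill let go, its nose at crop (285,143), short of the shut right flap and about 8 mm left of its middle, as meant. Now I'll regrip near the rear.

step_arm(
  motion=[
    [[1, 0, 0.1], [0, 0, 0]],
    [[1, 0, 0.1], [0, 0, 0]],
    [[1, 0, 0.1], [0, 0, 0]],
    [[0.2, 0, 0], [0, 0, 0]],
    [[0, 0, 0], [0, 0, 0]],
    [[0, 0, 0], [0, 0, 0]],
  ],
)

```text
time: 9.1
eef_pos: [0.4475, -0.0553, 0.0577]
tool_rot: [-180.0, 0.1, 176.8]
force: [1.5, 0.2, 0.4]
width: 0.703
grasp_force: 0.0
```

step_arm(
  motion=[
    [[0, 0, 0], [0, 0, 0]],
    [[0, 0, 0], [0, 0, 0]],
    [[0, 0, 0], [0, 0, 0]],
    [[0, 0, 0], [0, 0, 0]],
    [[0, 0, 0], [0, 0, 0]],
    [[0, 0, 0], [0, 0, 0]],
  ],
  jaw=1,
)

```text
time: 9.7
eef_pos: [0.4472, -0.0552, 0.0574]
tool_rot: [-180.0, 0.0, 176.8]
force: [0.2, -0.4, -0.6]
width: 0.413
grasp_force: 30.0
```

step_arm(
  motion=[
    [[0, 0, -0.1], [0, 0, 0]],
    [[-1, 0, 0], [0, 0, 0]],
    [[-1, 0, 0], [0, 0, 0]],
    [[-1, 0, 0], [0, 0, 0]],
    [[-1, 0, 0], [0, 0, 0]],
    [[-1, 0, 0], [0, 0, 0]],
    [[-1, 0, 0], [0, 0, 0]],
    [[-1, 0, 0], [0, 0, 0]],
    [[-1, 0, 0], [0, 0, 0]],
    [[0, 0, 0], [0, 0, 0]],
  ],
)

```text
time: 10.7
eef_pos: [0.529, -0.0599, 0.0583]
tool_rot: [-180.0, 0.1, 176.8]
force: [-0.8, -0.1, -3.6]
width: 0.41
grasp_force: 30.0
```

step_arm(
  motion=[
    [[-1, 0, 0], [0, 0, 0]],
    [[-1, 0, 0], [0, 0, 0]],
    [[-1, 0, 0], [0, 0, 0]],
    [[-1, 0, 0], [0, 0, 0]],
    [[-0.8, 0, 0], [0, 0, 0]],
    [[-0.8, 0, 0], [0, 0, 0]],
    [[0, 0, 0], [0, 0, 0]],
    [[0, 0, 0], [0, 0, 0]],
  ],
)

```text
time: 11.5
eef_pos: [0.5837, -0.0629, 0.0584]
tool_rot: [-180.0, 0.1, 176.8]
force: [1.9, -0.3, -4.3]
width: 0.413
grasp_force: 30.0
```

step_arm(
  motion=[
    [[0, 0, 0], [0, 0, 0]],
    [[0, 0, 0], [0, 0, 0]],
    [[0, 0, 0], [0, 0, 0]],
    [[0, 0, 0], [0, 0, 0]],
    [[0, 0, 0], [0, 0, 0]],
    [[0, 0, 0], [0, 0, 0]],
  ],
  jaw=0.47,
)

```text
time: 12.1
eef_pos: [0.5829, -0.0628, 0.0586]
tool_rot: [-180.0, 0.0, 176.8]
force: [-0.3, 0.9, -0.9]
width: 0.534
grasp_force: 0.0
```

step_arm(
  motion=[
    [[1, 0, 0], [0, 0, 0]],
    [[1, 0, 0], [0, 0, 0]],
    [[1, 0, 0], [0, 0, 0]],
    [[1, 0, 0], [0, 0, 0]],
    [[1, 0, 0], [0, 0, 0]],
    [[0.5, 0, 0], [0, 0, 0]],
    [[0, 0, 0], [0, 0, 0]],
    [[0, 0, 0], [0, 0, 0]],
  ],
)

```text
time: 12.9
eef_pos: [0.5284, -0.0598, 0.0586]
tool_rot: [-180.0, 0.1, 176.8]
force: [1.4, 0.2, 0.5]
width: 0.531
grasp_force: 0.0
```

```bash
python3 - <<'E'
from h import *
im=r.capture("top"); s=r.capture("wrist")
a=cv2.resize(im[130:230,280:390],(440,400),interpolation=3)
cv2.imwrite("pics/c3.png",np.hstack([a,s[:,140:500]])); o=r.observe();print(o["eef_pos"],o["force"])
E
```

```text
[ 0.5285841  -0.05981572  0.05853252] [ 0.33136194 -0.26240708  0.12655267]
```

View pics/c3.png

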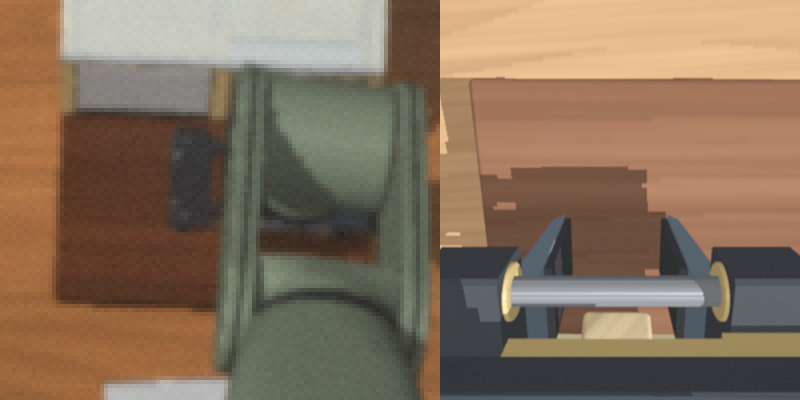

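The rear end shows at crop (617,315), ahead of the fingers and centred between them. I'll close the fingers and push on the rear face.

step_arm(
  motion=[
    [[0, 0, 0], [0, 0, 0]],
    [[0, 0, 0], [0, 0, 0]],
    [[0, 0, 0], [0, 0, 0]],
    [[0, 0, 0], [0, 0, 0]],
    [[0, 0, 0], [0, 0, 0]],
    [[0, 0, 0], [0, 0, 0]],
    [[0, 0, 0], [0, 0, 0]],
  ],
  jaw=1,
)

```text
time: 13.7
eef_pos: [0.528, -0.0597, 0.0584]
tool_rot: [-180.0, 0.0, 176.8]
force: [-0.1, -0.4, -0.1]
width: 0.003
grasp_force: 0.0
```

step_arm(
  motion=[
    [[-1, 0, 0], [0, 0, 0]],
    [[-1, 0, 0], [0, 0, 0]],
    [[-0.8, 0, 0], [0, 0, 0]],
    [[-0.8, 0, 0], [0, 0, 0]],
    [[-0.6, 0, 0], [0, 0, 0]],
    [[-0.6, 0, 0], [0, 0, 0]],
    [[-0.6, 0, 0], [0, 0, 0]],
    [[0, 0, 0], [0, 0, 0]],
    [[0, 0, 0], [0, 0, 0]],
    [[0, 0, 0], [0, 0, 0]],
  ],
)

```text
time: 14.7
eef_pos: [0.5822, -0.0628, 0.0587]
tool_rot: [-180.0, 0.1, 176.8]
force: [-0.8, 0.1, 0.5]
width: 0.002
grasp_force: 0.3
```

step_arm(
  motion=[
    [[-0.4, 0, 0], [0, 0, 0]],
    [[-0.3, 0, 0], [0, 0, 0]],
    [[0, 0, 0], [0, 0, 0]],
    [[0, 0, 0], [0, 0, 0]],
  ],
)

```text
time: 15.1
eef_pos: [0.5894, -0.0632, 0.0587]
tool_rot: [-180.0, 0.1, 176.8]
force: [-0.9, -0.2, 0.2]
width: 0.004
grasp_force: 0.4
```

step_arm(
  motion=[
    [[1, 0, 0], [0, 0, 0]],
    [[2, 0, 0], [0, 0, 0]],
    [[2, 0, 0], [0, 0, 0]],
    [[2, 0, 0], [0, 0, 0]],
    [[1, 0, -4], [0, 0, 0]],
    [[2, 0, -4], [0, 0, 0]],
    [[3, 0, -4], [0, 0, 0]],
    [[3, 0, -4], [0, 0, 0]],
    [[3, 0, -2], [0, 0, 0]],
    [[3, 0, 0], [0, 0, 0]],
    [[0, 0, 0], [0, 0, 0]],
    [[0, 0, 0], [0, 0, 0]],
  ],
)

```text
time: 16.3
eef_pos: [0.3688, -0.0508, 0.2387]
tool_rot: [-180.0, 0.1, 176.8]
force: [-0.3, 0.2, -0.0]
width: 0.007
grasp_force: 0.0
```

```bash
python3 - <<'E'
from h import *
im=r.capture("top"); s=r.capture("scene"); 
a=cv2.resize(im[80:230,280:390],(440,600),interpolation=3)
cv2.imwrite("pics/c4.png",np.hstack([a,cv2.copyMakeBorder(s[160:340,170:530],0,420,0,0,0)])); o=r.observe();print(o["eef_pos"],o["force"])
E
```

```text
[ 0.36975698 -0.05089479  0.23823886] [ 0.28416537 -0.09405359 -0.29557399]
```

View pics/c4.png

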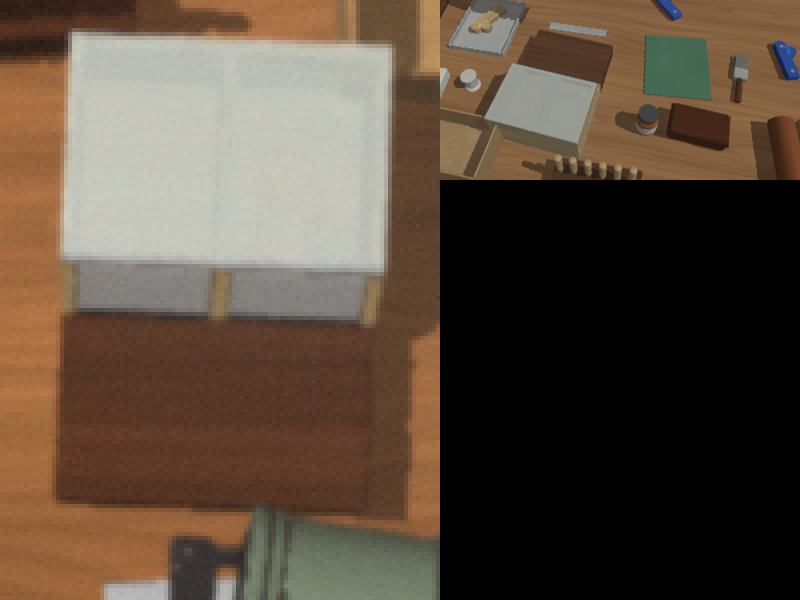

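Both flaps are shut ((143,288) and (297,293) in the crop), the sill and mat are empty, and the tray's former is in place. I'll hand in the job.

```bash
python3 -c "
from cell import r
print(r.job_done())"
```

```text
the job is handed in; nothing more can be done
None
```

I laid the mat's former (right-hand) on the sill, pushed it through the right flap into the right bay and handed the job in at about 16 s; the last pictures showed both flaps shut, the sill empty and the tray's former in place, but not the former inside the bay, and no verdict came back.

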